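Kick the stand of the mesh guard down and hold the guard upright for bolting

ROBOT

A 6-joint arm with a two-finger parallel gripper is mounted at the origin on the work surface. World frame = base frame: x ahead of the robot, y to its left, z up, the work surface at z = 0. Lengths are in m, angles in degrees, forces in N, time in s.
With the tool pointing down it reaches from about 0.375 to 0.9 m from the base axis. Payload 3.1 kg.
Tool frame: the origin (TCP) lies on the centre line of the jaws, within the pads' length; the fingertips stand 17 mm ahead of it and the grasp point (between the pads) lies 2 mm behind it; z points along the fingers, y is the line along which they close (so a half turn about z gives the same grasp; the last joint's range is limited). The gripper opens to 87 mm and grips with 3 to 60 N. Pads are 19 mm wide; open, the fingers measure 117 mm over their backs; the gripper's body (75 mm by 190 mm) begins 51 mm behind the grasp point.
Start: joints at [57.897, 30.224, 82.088, -0, 67.689, -10.227], TCP at [0.233, 0.58, 0.24] pointing down, gripper open.
Joint ranges: [-176.69, 176.69], [-43.24, 126.21], [12.49, 139.97], [-82, 262], [0, 151.66], [-163.58, 163.58]. Speed limits (degrees/s): [159.86, 159.86, 180, 180, 180, 180].

INTERFACE

Orientations are given as a 3x3 rotation matrix whose columns are the frame's x, y, z axes.
In Python, from rig import bot, imaging, finder gives the robot as it stands. The module is installed in compiled form; this text tells all that it offers.
- The arm moves only by the tool play_rows, never from a script. Its argument "motion" is a list that holds one entry, the list of rows, each a list of 6 numbers: the shift along the tool's x, y, z in normalised numbers (1 is 0.3 m), then the turn, a rotation vector about the tool's x, y, z in normalised numbers (1 is 120 degrees). In form: [[[dx, dy, dz, wx, wy, wz], ...]]. A call has 1 to 8 rows; each row is the pose to reach, as a shift and turn from the pose commanded when the call began, along the tool's axes at that moment; what a row does not reach only later rows make up. A row lasts 1/12 s, in which the tool goes at most 41.7 mm and 7.16 degrees, less where a joint would pass 70% of its speed; a pose out of reach is approached as far as the arm can. Shift and turn numbers lie between -1 and 1, and a call with a number outside is refused. A call with a gripper value outside its range is refused whole. "fingers" is the finger opening in m, from 0 to 0.087, set as the call begins (left out, the last holds). The fingers move at their own pace and stop on an object; the grip force is fixed at half the most. Time passes only in rows, so rows that repeat a pose let the fingers close. It gives the time, the measured TCP pose, the force, the opening and the grip force at its end, in the units of the state.
- bot.read_state(): the state, without advancing time (a new reading comes with each control period).
- imaging.capture(name): name is "side" or "top"; returns a dict with "frame" (480x640x3 uint8, red, green, blue), "camera_matrix" (3x3 intrinsics, pixels), "k1" (the pictures are not rectified: a ray, as slopes to the right and down, at radius r is drawn at 1 + k1 r^2 times it, then the intrinsics apply), "R" (3x3) and "t" (3): a world point X has camera coordinates R X + t. Camera axes: x right, y down, z forward; pixel columns grow to the right and rows downward; lengths in m; the calibration is good to about 2 mm. A picture is of the moment at which its call begins. There is no depth.
- bot.hand_in(): hands the job in; it is judged then, once.
Trained networks look in the newest picture that a camera, given by its name, has taken for a name from the list of things; names that differ only in an ending like _2 or _b are one class to them, and where a whole thing is asked for, a point or a joint stands for the part that bears it (a point fixed in the world has none). Each returns a list of dicts, best first, with "confidence" (0 to 1); they miss things now and then, are a little off and sometimes report something else, mostly with a low value. They report only what shows in the picture. A call takes as long as a camera call. They do not tell look-alikes from the thing itself.
- finder.recognise(camera, name): "at" ([x, y, z] in m, in world coordinates, good to about 4 mm: the middle of the surface that is visible of it).
- finder.outline_of(camera, name): "pixels" (480x640 bool, what is visible of it).
The state is a dict: "time_s": time; "joint_positions": joint angles; "qvel": joint speeds; "tau": joint torques, N m; "position": TCP position; "tcp_rot": TCP orientation; "force": force on the tool from outside, world axes, zero at the start; "moment": the same for the moment, N m; "opening": opening from 0.0 (shut) to 1.0 (fully open); "grasp_force": force on a finger pad.
Only numpy, scipy, OpenCV 4.12 (cv2) and the standard library are available. Lean on these libraries where they do the work, as an engineer would, in place of code of your own. Each camera call takes 0.05 s, during which the arm holds its last target. There are 200 camera calls.

TASK

The yellow mesh guard is leaning against the steel angle plate with its red kickstand folded up along its middle rail. While the guard still leans there, push the kickstand down over its centre until it springs fully down; then take the guard by its frame, swing it up off the angle plate until it stands upright with its bottom pipe still resting on the bench where it is, and hold it there so that I can clip it down: finish while holding it, do not let go. Do not carry the guard about, let it fall or disturb the other things on the bench.

Things in the scene. Friction and masses are not known exactly. Their poses are not given: they have to be found in the camera images.
- guard: Mesh guard, about 0.85 kg: yellow frame of 18 mm round pipe, 300 mm wide, 249 high, grey wire mesh (stops fingers like a 4 mm sheet), yellow middle rail 130 mm up. Origin: middle of the bottom pipe, on its axis. Axes: y along that pipe (to the left), z up in the mesh's plane, x square to it, away from the robot. Starts leaning back (top to +x) about 0.26 rad, mesh on the angle plate's top edge.
- guard_top (a point): Middle of the guard's top pipe (18 mm thick, along the guard's y), on its axis, 231 mm from the guard's origin: grip here from above, fingers closing across the pipe. The guard rests only on its round bottom pipe, so let go it tips: with the kickstand down, towards the robot until it leans about 0.16 rad on the kickstand's foot.
- guard_foot_left (a point): Point on the bottom pipe's axis 125 mm to the guard's left (+y); 9 mm above the bench when the pipe rests on it
- guard_foot_right (a point): Point on the bottom pipe's axis 125 mm to the guard's right (-y); 9 mm above the bench when the pipe rests on it
- kickstand (a joint): Angle of the kickstand, rad: 0 folded up (leg along the guard's +y, level), 1.75 fully down on its stop. A coil spring near the pivot drives it away from its centre, which lies at about 0.7, both ways: back up to 0 below that, down to 1.75 beyond it. About 3.5 N of push, 75 mm from the pivot, takes it off its upper stop; less is needed towards the centre.
- kickstand_pivot (a point): Pivot of the kickstand, on a dark bracket on the robot's side of the middle rail; in the guard's frame at x -32, y -65, z 130 mm. The leg turns in the plane of the guard's y axis and the direction (-0.375, 0, -0.927) of the guard's frame; its free end sets off in that direction: down and 22 degrees out from the mesh, towards the robot.
- kickstand_tip (a point): Centre of the round black rubber foot (16 mm in diameter) at the free end of the kickstand, a straight red rod 12 mm in diameter; 130 mm from the pivot
- angle_plate: Fixed steel angle plate behind the guard: upright wall 200 mm wide, 160 mm high, 25 mm thick, with a 120 mm foot behind it. Origin: bottom middle of its near face; x square to that face, away from the robot, y along it, z up.
- dye_bottle: Dark purple bottle, 62 mm in diameter, 125 mm high; origin at the centre of its underside. To be left alone.
- file: File with a wooden handle lying on the bench, 312 mm long, 26 mm thick at the handle; origin on the bench about its middle, x from handle to point. To be left alone.
- vee_block: Steel vee block, 70 x 50 x 46 mm, standing on the angle plate's foot; origin at the centre of its underside. To be left alone.
- spanner: Steel spanner lying on the bench, 160 mm long; origin under its middle. To be left alone.
- clip_left: Small steel saddle clip, 20 x 60 x 23 mm, near the guard's left end; origin at the centre of its underside. To be left alone.
- clip_right: Small steel saddle clip, 20 x 60 x 23 mm, near the guard's right end; origin at the centre of its underside. To be left alone.
- try_square: Steel try square lying on the bench, 90 mm stock and 130 mm blade, 22 mm thick; origin under the stock. To be left alone.
Not all that is in view belongs to the job. Of the things that look like the angle_plate, the larger one is meant.

How it is judged:
By the outcome, as a careful person would: the job done as asked, in the order asked, and still so for the second after the job is handed in, while the arm keeps its last pose, push and grip.
It also fails if it takes over 45 s, if anything falls off the work surface, if the arm or the gripper's body presses on something with over 40 N, if the wrist force passes 120 N, or if a joint passes its speed limit or range.

## Working session

There is one attempt and no reset: what is moved stays moved. The work goes in short steps, Python scripts to look and compute and a tool call to move; the robot and the scene stay as the last step left them, time stands still between calls to the robot, and variables do not carry over. Pictures are saved under pics/ and viewed, at most 10 in all, crops included, and the job is handed in when it is done.

Besides the shell and the picture viewer there is one more tool, called after "Call:" by a JSON object that holds its "name" and its "arguments". play_rows: Moves the arm, as the interface text tells. Its arguments: {"type":"object","properties":{"motion":{"type":"array"},"fingers":{"type":"number"}},"required":["motion"]}

```bash
mkdir -p pics; cat > h.py <<'E'
import numpy as np, cv2
from rig import bot, imaging, finder
def snap(n,f=None):
    c=imaging.capture(n)
    if f: cv2.imwrite('pics/'+f,cv2.cvtColor(c['frame'],cv2.COLOR_RGB2BGR))
    return c
def proj(c,X):
    X=np.atleast_2d(X)@np.array(c['R']).T+np.array(c['t']); s=X[:,:2]/X[:,2:]
    s=s*(1+c['k1']*(s**2).sum(1,keepdims=True)); K=np.array(c['camera_matrix'])
    return np.c_[s,np.ones(len(s))]@K.T[:,:2]
def guard(o,yaw,lean):
    y=np.array([-np.sin(yaw),np.cos(yaw),0]); xh=np.array([np.cos(yaw),np.sin(yaw),0])
    z=np.cos(lean)*np.array([0,0,1])+np.sin(lean)*xh
    return np.c_[np.cross(y,z),y,z],np.array(o)
E
python3 - <<'E'
from h import *
np.set_printoptions(precision=4,suppress=True)
for n in('side','top'):
    c=snap(n,n+'0.png'); print(n,'campos',-np.array(c['R']).T@c['t'])
    for k in('guard','guard_top','guard_foot_left','guard_foot_right','kickstand_pivot','kickstand_tip','angle_plate','clip_left','clip_right','dye_bottle','file','spanner','try_square','vee_block'):
        print(k,[(np.round(d['at'],3).tolist(),round(d['confidence'],2)) for d in finder.recognise(n,k)[:3]])
print(bot.read_state())
E
```

```text
side campos [ 0.5201 -0.7203  0.8659]
guard [([0.609, -0.063, 0.145], 0.89)]
guard_top [([0.611, -0.062, 0.147], 0.79)]
guard_foot_left [([0.605, -0.054, 0.149], 0.64)]
guard_foot_right [([0.606, -0.056, 0.151], 0.84)]
kickstand_pivot [([0.61, -0.061, 0.152], 0.75)]
kickstand_tip [([0.588, -0.015, 0.149], 0.57), ([0.532, -0.228, 0.004], 0.54)]
angle_plate [([0.688, -0.079, 0.024], 0.7), ([0.765, 0.199, 0.023], 0.69), ([0.612, -0.062, 0.15], 0.57)]
clip_left [([0.6, 0.215, 0.016], 0.4), ([0.688, -0.08, 0.022], 0.21)]
clip_right [([0.53, -0.231, 0.004], 0.79), ([0.582, -0.013, 0.151], 0.24)]
dye_bottle [([0.406, 0.344, 0.064], 0.61), ([0.608, -0.059, 0.149], 0.47)]
file [([0.354, -0.259, 0.012], 0.88), ([0.611, -0.063, 0.148], 0.66), ([0.685, -0.081, 0.023], 0.52)]
spanner [([0.346, 0.195, 0.008], 0.72)]
try_square [([0.557, -0.414, 0.021], 0.66)]
vee_block [([0.718, -0.024, 0.057], 0.72)]
top campos [0.2339 0.0096 1.5833]
guard [([0.608, -0.017, 0.15], 0.66)]
guard_top [([0.609, -0.019, 0.148], 0.69)]
guard_foot_left [([0.606, -0.016, 0.15], 0.93)]
guard_foot_right [([0.608, -0.015, 0
[... 525 characters left out ...]
-0.019, 0.151], 0.74)]
try_square [([0.567, -0.408, 0.024], 0.78)]
vee_block [([0.724, -0.019, 0.056], 0.75), ([0.607, -0.017, 0.151], 0.33)]
{'time_s': 1.5, 'joint_positions': array([ 57.8982,  30.2246,  82.0894,  -0.0021,  67.6878, -10.2279]), 'qvel': array([ 0.0115, -0.0723,  0.0968, -0.0056, -0.1188,  0.1208]), 'tau': array([ -0.0015, -43.9999, -17.698 ,   0.0634,   0.0502,   0.    ]), 'position': array([0.2328, 0.58  , 0.2395]), 'tcp_rot': array([[-0.928 ,  0.3726,  0.    ],
       [ 0.3726,  0.928 , -0.    ],
       [-0.    , -0.    , -1.    ]]), 'force': array([-0.0824,  0.951 , -0.1517]), 'moment': array([-0.0264, -0.0099, -0.0201]), 'grasp_force': 0.0, 'opening': 1.0015578317346623}
```

View pics/side0.png

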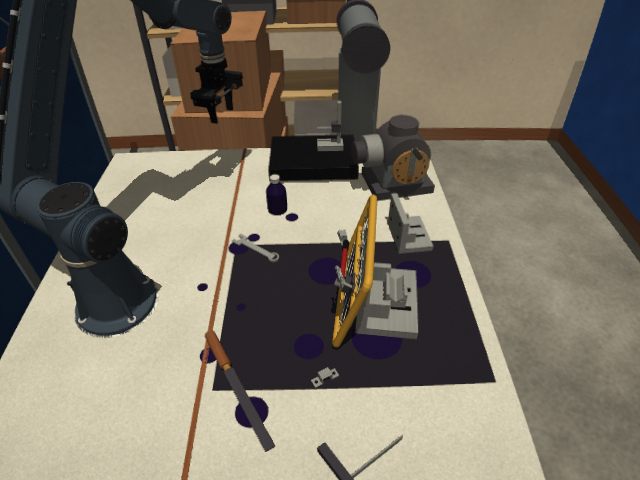

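View pics/top0.png

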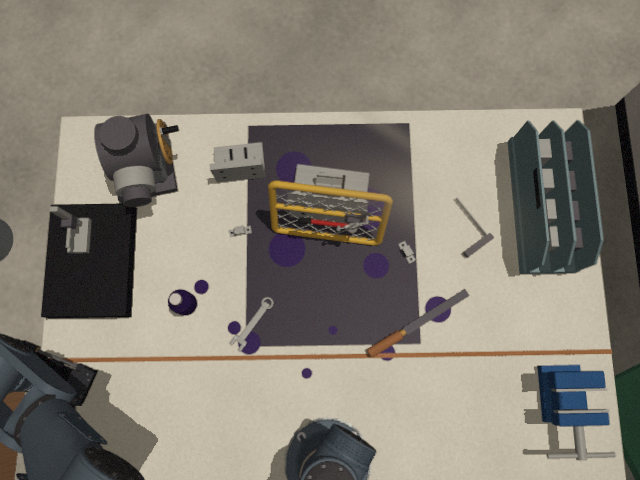

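```bash
cat > fit.py <<'E'
from h import *
from scipy.optimize import least_squares
from scipy.spatial import cKDTree
t=np.linspace(-1,1,60)
P=[np.c_[0*t,.141*t,0*t+z] for z in(0,.13,.231)]+[np.c_[0*t,0*t+s,.1155+.1155*t] for s in(-.141,.141)]
MOD=np.vstack(P)
def yellow(c,lo=(17,130,60),hi=(30,255,255)):
    m=cv2.inRange(cv2.cvtColor(c['frame'],cv2.COLOR_RGB2HSV),lo,hi)
    n,l,s,_=cv2.connectedComponentsWithStats(cv2.morphologyEx(m,cv2.MORPH_CLOSE,np.ones((5,5))))
    return m*(l==1+np.argmax(s[1:,4]))
def fit(cs,p0):
    ys=[np.argwhere(yellow(c))[:,::-1].astype(float) for c in cs]
    def r(p):
        R,o=guard([p[0],p[1],.009],p[2],p[3]); W=MOD@R.T+o; out=[]
        for c,y in zip(cs,ys):
            q=proj(c,W); out+=[cKDTree(q).query(y)[0]]
            out+=[cKDTree(y).query(q)[0]]
        return np.concatenate(out)
    s=least_squares(r,p0,loss='soft_l1',diff_step=1e-4,x_scale=[.01,.01,.05,.05])
    return s.x,np.sqrt(np.mean(r(s.x)**2)),[len(y) for y in ys]
E
python3 - <<'E'
from fit import *
np.set_printoptions(precision=4,suppress=True)
cs=[snap('side'),snap('top')]
for s in(cs,cs[:1],cs[1:]): p,e,n=fit(s,[.58,-.02,-.1,.26]); print(p,e,n)
p,e,n=fit(cs,[.58,-.02,-.1,.26])
R,o=guard([p[0],p[1],.009],p[2],p[3])
pv=np.array([-.032,-.065,.13]); d=np.array([-.375,0,-.927])
pts=dict(top=[0,0,.231],pivot=pv,tip0=pv+[0,.13,0],l=[0,.125,0],r=[0,-.125,0],tipdown=pv+.13*(np.cos(1.75)*np.array([0,1,0])+np.sin(1.75)*d))
for k,v in pts.items(): print(k,R@np.array(v)+o)
ims=[]
for c,n in zip(cs,('side','top')):
    im=cv2.cvtColor(c['frame'],cv2.COLOR_RGB2BGR).copy()
    x,y=proj(c,(R@[0,0,.115]+o))[0].astype(int); x0,y0=x-100,y-95
    a=cv2.resize(im[y0:y0+190,x0:x0+200],None,fx=2,fy=2,interpolation=cv2.INTER_CUBIC)
    b=a.copy()
    for q in proj(c,MOD@R.T+o): cv2.circle(b,tuple(((q-[x0,y0])*2).astype(int)),1,(255,0,0),-1)
    for v in pts.values(): cv2.circle(b,tuple(((proj(c,R@np.array(v)+o)[0]-[x0,y0])*2).astype(int)),4,(0,255,0),1)
    ims.append(np.hstack([b[:,:400],a[:,:400]])[:300+80])
    print(n,x0,y0)
cv2.imwrite('pics/fit.png',cv2.resize(np.vstack(ims),(790,600) if 0 else None,fx=.78,fy=.78))
E
```

```text
[ 0.5804 -0.0073 -0.1443  0.2688] 1.977273268154302 [2242, 2446]
[ 0.5795 -0.0117 -0.1452  0.2683] 2.095831245875137 [2242]
[ 0.5802 -0.0069 -0.1466  0.2695] 1.847349838994494 [2446]
top [ 0.6411 -0.0161  0.2317]
pivot [ 0.5747 -0.0721  0.1428]
tip0 [0.5934 0.0565 0.1428]
l [0.5984 0.1164 0.009 ]
r [ 0.5624 -0.131   0.009 ]
tipdown [ 0.4944 -0.0839  0.0412]
side 254 173
top 228 119
```

View pics/fit.png

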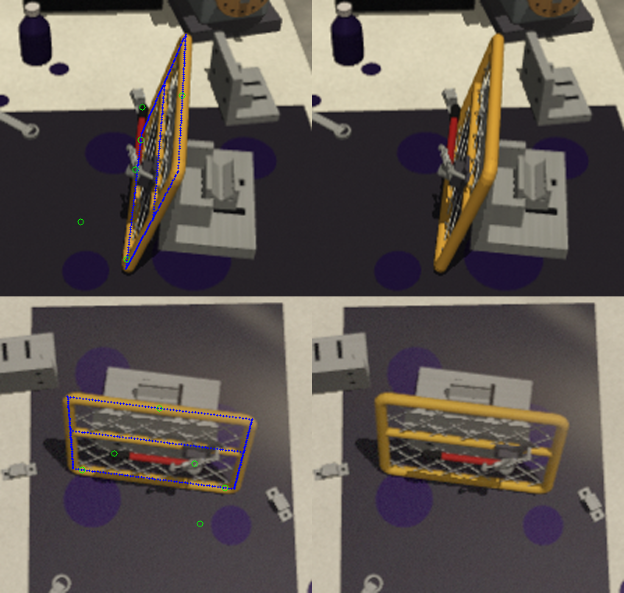

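```bash
cat >> h.py <<'E'
from scipy.spatial.transform import Rotation as Ro
G=dict(o=[.5804,-.0080,.009],yaw=-.1445,lean=.2688)
D=np.array([-.375,0,-.927]); PV=np.array([-.032,-.065,.13])
def rel(R,p,st=None):
    st=st or bot.read_state(); Rc=np.array(st['tcp_rot'])
    return np.round(np.r_[Rc.T@(p-st['position']),Ro.from_matrix(Rc.T@R).as_rotvec(degrees=True)],4).tolist()
def tool(yaw,xaxis,tilt):  # down tool, tool x at angle xaxis(deg); tilt(deg): fingers lean toward guard +x
    a=np.radians(xaxis); x=np.array([np.cos(a),np.sin(a),0]); z=np.array([0,0,-1.])
    R=np.c_[x,np.cross(z,x),z]; gy=np.array([-np.sin(yaw),np.cos(yaw),0])
    return Ro.from_rotvec(-np.radians(tilt)*gy).as_matrix()@R
E
cat > push.py <<'E'
from h import *
R,o=guard(**G); T=tool(G['yaw'],180+np.degrees(G['yaw']),10)
c=R@(PV+[0,.075,0])+o; d=R@D
def tcp(h,up=0): return c+d*h+np.array([0,0,.006+up])-T[:,2]*.017
E
python3 - <<'E'
from push import *
print(T,c,d)
for h,u in((0,.16),(0,.015),(.088,0)): print(tcp(h,u),rel(T,tcp(h,u)))
E
```

```text
[[-9.74544115e-01  1.43997659e-01  1.71838421e-01]
 [ 1.41810011e-01  9.89578028e-01 -2.50049310e-02]
 [-1.73648178e-01 -6.20802726e-18 -9.84807753e-01]] [0.58547551 0.00136676 0.14283013] [-0.60138796  0.08751049 -0.79412117]
[0.58255426 0.00179184 0.32557186] [-0.54, -0.4063, -0.086, -1.1877, -9.9537, -13.56]
[0.58255426 0.00179184 0.18057186] [-0.54, -0.4063, 0.059, -1.1877, -9.9537, -13.56]
[0.52963212 0.00949277 0.0956892 ] [-0.488, -0.4188, 0.1438, -1.1877, -9.9537, -13.56]
```

The manual's scale: shifts go in shares of 0.3 m and turns go in shares of 120 degrees. Converting my numbers, -0.24 m / 0.3 = -0.8, -0.086 m / 0.3 = -0.2867, -13.5 degrees / 120 = -0.1125.

Call:
{"name": "play_rows", "arguments": {"motion": [[[-0.1,-0.0667,-0.0667,0,0,0],[-0.2,-0.15,-0.1333,0,0,-0.0167],[-0.3,-0.2333,-0.2,0,-0.0083,-0.0333],[-0.4,-0.3,-0.2667,0,-0.0167,-0.05],[-0.5,-0.3767,-0.2867,0,-0.025,-0.0667],[-0.6,-0.45,-0.2867,0,-0.0333,-0.0833],[-0.7,-0.5267,-0.2867,-0.0042,-0.0417,-0.1],[-0.8,-0.6,-0.2867,-0.0083,-0.05,-0.1125]]], "fingers": 0}}

```text
time_s: 2.27
position: [0.3891, 0.322, 0.3261]
tcp_rot: [[-0.984, 0.143, 0.107], [0.143, 0.99, -0.01], [-0.108, 0.006, -0.994]]
force: [0.8, 0.1, 0.2]
opening: 0.476
grasp_force: 0.0
```

```bash
python3 -c "
from push import *
print(rel(T,tcp(0,.16)))"
```

```text
[-0.236, -0.2892, 0.0244, 0.3266, -3.8281, 0.002]
```

In the tool's units: -0.256 m / 0.3 = -0.8533, -0.16 m / 0.3 = -0.5333, -3.8 degrees / 120 = -0.0317.

Call:
{"name": "play_rows", "arguments": {"motion": [[[-0.0867,-0.1067,0.0067,0,-0.0042,0],[-0.1733,-0.2133,0.0167,0,-0.0083,0],[-0.26,-0.32,0.0267,0,-0.0167,0],[-0.3467,-0.4267,0.0333,0,-0.025,0],[-0.4333,-0.5333,0.0433,0,-0.0317,0],[-0.52,-0.64,0.0533,0.0025,-0.0317,0],[-0.6067,-0.7467,0.0633,0.0025,-0.0317,0],[-0.6933,-0.8533,0.0733,0.0025,-0.0317,0]]]}}

```text
time_s: 2.93
position: [0.5588, 0.038, 0.3247]
tcp_rot: [[-0.975, 0.146, 0.17], [0.144, 0.989, -0.025], [-0.172, 0.0, -0.985]]
force: [0.5, 0.5, 1.1]
opening: 0.009
grasp_force: 0.0
```

```bash
python3 -c "
from push import *
print(rel(T,tcp(0,.16)),rel(T,tcp(0,.05)),rel(T,tcp(0,.015)))"
```

```text
[-0.0285, -0.0323, 0.004, -0.0203, -0.107, -0.1211] [-0.0096, -0.0323, 0.1124, -0.0203, -0.107, -0.1211] [-0.0036, -0.0323, 0.1469, -0.0203, -0.107, -0.1211]
```

In the tool's units: 0.112 m / 0.3 = 0.3733, -0.015 m / 0.3 = -0.05, -0.1 degrees / 120 = -0.0008.

Call:
{"name": "play_rows", "arguments": {"motion": [[[-0.05,-0.0533,0.0133,0,0,0],[-0.0933,-0.1067,0.0133,0,-0.0008,-0.0008],[-0.0767,-0.1067,0.1133,0,-0.0008,-0.0008],[-0.06,-0.1067,0.2133,0,-0.0008,-0.0008],[-0.0433,-0.1067,0.3133,0,-0.0008,-0.0008],[-0.0333,-0.1067,0.3733,0,-0.0008,-0.0008],[-0.0333,-0.1067,0.3733,0,-0.0008,-0.0008],[-0.0333,-0.1067,0.3733,0,-0.0008,-0.0008]]]}}

```text
time_s: 3.6
position: [0.582, 0.004, 0.2151]
tcp_rot: [[-0.975, 0.144, 0.169], [0.142, 0.99, -0.025], [-0.171, -0.0, -0.985]]
force: [-0.0, -0.6, 0.4]
opening: 0.005
grasp_force: 0.0
```

```bash
python3 - <<'E'
from push import *
print(bot.read_state()['force'])
for h,u in((0,.01),(0,0),(.03,0),(.06,0),(.09,0)): print(rel(T,tcp(h,u)))
ims=[]
for n in('side','top'):
    k=snap(n); im=cv2.cvtColor(k['frame'],cv2.COLOR_RGB2BGR); x,y=proj(k,c)[0].astype(int)
    a=cv2.resize(im[y-65:y+65,x-65:x+65],None,fx=3,fy=3,interpolation=cv2.INTER_CUBIC)
    for X in (c,c+[0,0,.056],R@PV+o): q=((proj(k,X)[0]-[x-65,y-65])*3).astype(int); cv2.circle(a,tuple(q),5,(0,255,0),1)
    ims.append(a)
cv2.imwrite('pics/pre.png',np.hstack(ims))
E
```

```text
[-0.04516104 -0.5673827   0.4324961 ]
[0.0059, -0.0021, 0.0391, -0.0243, -0.1576, -0.0134]
[0.0076, -0.0021, 0.0489, -0.0243, -0.1576, -0.0134]
[0.0296, -0.0021, 0.0693, -0.0243, -0.1576, -0.0134]
[0.0516, -0.0021, 0.0896, -0.0243, -0.1576, -0.0134]
[0.0737, -0.0021, 0.11, -0.0243, -0.1576, -0.0134]
```

View pics/pre.png

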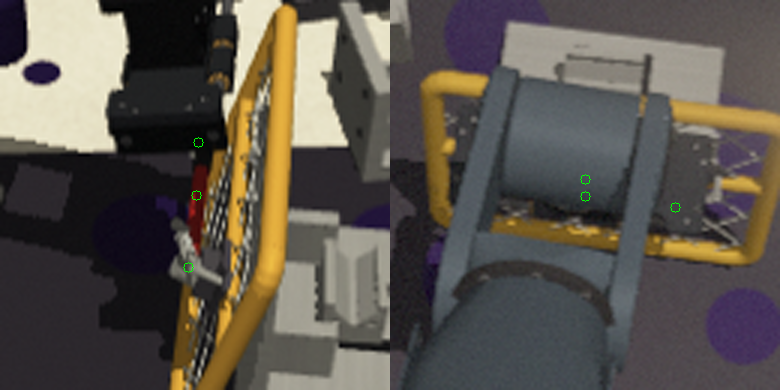

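Side crop: the red rod (about 198,200) lies under the closed fingers at the predicted points, and the guard is undisturbed. Pushing.

In the tool's units: 0.066 m / 0.3 = 0.22, 0.0625 m / 0.3 = 0.2083.

Call:
{"name": "play_rows", "arguments": {"motion": [[[0.01,-0.0067,0.0667,0,0,0],[0.02,-0.0067,0.1333,0,0,0],[0.0253,-0.0067,0.1633,0,0,0],[0.0367,-0.0067,0.1733,0,0,0],[0.05,-0.0067,0.1867,0,0,0],[0.062,-0.0067,0.1967,0,0,0],[0.0733,-0.0067,0.2083,0,0,0],[0.0867,-0.0067,0.22,0,0,0]]]}}

```text
time_s: 4.37
position: [0.5685, 0.0036, 0.1471]
tcp_rot: [[-0.974, 0.144, 0.173], [0.142, 0.99, -0.026], [-0.175, -0.001, -0.984]]
force: [0.4, -0.9, 2.4]
opening: 0.003
grasp_force: 1.3
```

```bash
python3 - <<'E'
from push import *
print(bot.read_state()['force'])
for h,u in((.05,0),(.07,0),(.09,0)): print(rel(T,tcp(h,u)))
k=snap('side','p1.png'); im=cv2.imread('pics/p1.png'); x,y=proj(k,c)[0].astype(int)
cv2.imwrite('pics/p1c.png',cv2.resize(im[y-65:y+65,x-65:x+65],None,fx=3,fy=3))
E
```

```text
[ 0.39418087 -0.92880551  2.35970366]
[0.0197, 0.0003, 0.0181, -0.0669, 0.1069, 0.015]
[0.0344, 0.0003, 0.0316, -0.0669, 0.1069, 0.015]
[0.0492, 0.0003, 0.0451, -0.0669, 0.1069, 0.015]
```

View pics/p1c.png

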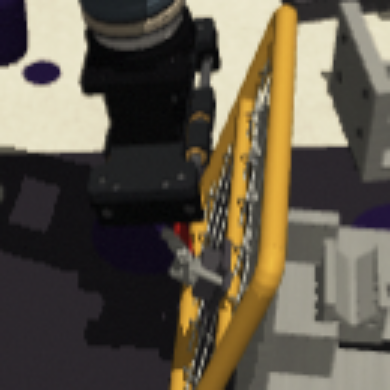

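The gripper is on the rod, which is turning down (red at 183,235), and the guard is steady. Continuing.

In the tool's units: 0.05 m / 0.3 = 0.1667, 0.045 m / 0.3 = 0.15.

Call:
{"name": "play_rows", "arguments": {"motion": [[[0.02,0,0.0183,0,0,0],[0.04,0,0.0367,0,0,0],[0.06,0,0.055,0,0,0],[0.08,0,0.0733,0,0,0],[0.1,0,0.0917,0,0,0],[0.12,0,0.11,0,0,0],[0.1433,0,0.13,0,0,0],[0.1667,0,0.15,0,0,0]]]}}

```text
time_s: 5.08
position: [0.5262, 0.0102, 0.0923]
tcp_rot: [[-0.975, 0.144, 0.17], [0.142, 0.99, -0.025], [-0.172, -0.0, -0.985]]
force: [-0.3, -0.7, 0.6]
opening: 0.006
grasp_force: 0.0
```

```bash
python3 - <<'E'
from push import *
print(bot.read_state()['force'])
k=snap('side','p2.png'); im=cv2.imread('pics/p2.png'); x,y=proj(k,c)[0].astype(int)
cv2.imwrite('pics/p2c.png',cv2.resize(im[y-65:y+85,x-85:x+65],None,fx=3,fy=3))
# retreat then transit above
R2=tool(G['yaw'],90+np.degrees(G['yaw']),-np.degrees(G['lean']))
g=R@[0,0,.231]+o
print('ret',rel(T,tcp(.06,0)+[-.03,0,.03]))
print(R2,g)
E
```

```text
[-0.27018873 -0.74825248  0.58605875]
ret [-0.0032, -0.0046, -0.0573, -0.007, -0.4025, -0.0066]
[[ 1.43997659e-01  9.54042559e-01 -2.62806908e-01]
 [ 9.89578028e-01 -1.38826743e-01  3.82421379e-02]
 [ 2.50870725e-17 -2.65574720e-01 -9.64090280e-01]] [ 0.6411084  -0.01683393  0.23170485]
```

View pics/p2c.png

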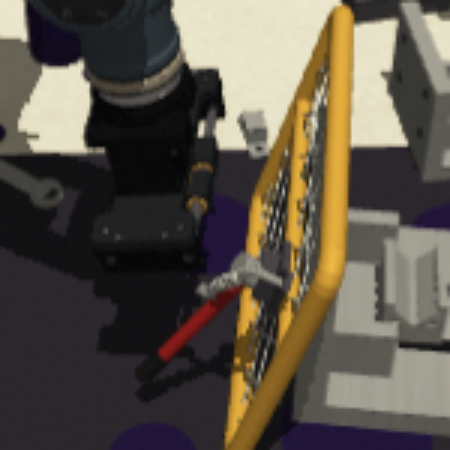

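Kickstand is down (red rod to its black foot at 148,368), the guard still leans. Backing off along the tool.

In the tool's units: -0.28 m / 0.3 = -0.9333, -0.03 m / 0.3 = -0.1, 28 degrees / 120 = 0.2333.

Call:
{"name": "play_rows", "arguments": {"motion": [[[0.01,0,-0.1,0,0,0],[0.01,0,-0.2333,0,0,0],[0.01,0,-0.3667,0,0,0],[0.01,0,-0.5,0,0,0],[0.01,0,-0.6333,0,0,0.0583],[0.01,0,-0.7667,0,0,0.1167],[0.01,0,-0.8667,0,0,0.175],[0.01,0,-0.9333,0,0,0.2333]]]}}

```text
time_s: 5.8
position: [0.4764, 0.0176, 0.3722]
tcp_rot: [[-0.789, 0.589, 0.176], [0.594, 0.804, -0.026], [-0.157, 0.084, -0.984]]
force: [1.6, -0.5, -0.5]
opening: 0.001
grasp_force: 0.0
```

```bash
cat > grip.py <<'E'
from h import *
R,o=guard(**G); lean=np.degrees(G['lean'])
g=R@[0,0,.231]+o
T=tool(G['yaw'],90+np.degrees(G['yaw']),-lean)
def tcp(up): return g-T[:,2]*(up-.002)
E
python3 - <<'E'
from grip import *
s=bot.read_state(); Rc=s['tcp_rot']
print(rel(T,tcp(.12)),rel(T,tcp(0)))
cs=[snap('side'),snap('top')]
from fit import fit
print(fit(cs,[.58,-.008,-.1445,.2688]))
for n in ('side','top'):print([(np.round(d['at'],3),d['confidence']) for d in finder.recognise(n,'kickstand')])
E
```

```text
[-0.1733, 0.0818, 0.0618, 23.1129, 13.8424, 60.5766] [-0.1275, 0.0571, 0.17, 23.1129, 13.8424, 60.5766]
(array([ 0.57972358, -0.00840931, -0.1317311 ,  0.26630256]), np.float64(3.44356581317608), [2415, 1500])
[(array([ 0.527, -0.089,  0.091]), 0.87)]
[]
```

In the tool's units: -0.16 m / 0.3 = -0.5333, -0.145 m / 0.3 = -0.4833, 46.1 degrees / 120 = 0.3842.

Call:
{"name": "play_rows", "arguments": {"motion": [[[-0.0333,0.0167,0,0.0167,0.01,0.05],[-0.1,0.05,0,0.0367,0.0217,0.0967],[-0.1667,0.0833,0,0.055,0.0325,0.145],[-0.25,0.1167,0.0333,0.0733,0.0433,0.1933],[-0.3333,0.15,0.0667,0.0917,0.0542,0.2417],[-0.4167,0.1833,0.1,0.11,0.065,0.29],[-0.4833,0.2167,0.1333,0.1283,0.0767,0.3367],[-0.5333,0.25,0.15,0.1467,0.0875,0.3842]]], "fingers": 0.087}}

```text
time_s: 6.67
position: [0.6552, -0.0181, 0.3496]
tcp_rot: [[-0.116, 0.976, -0.184], [0.993, 0.115, -0.021], [0.001, -0.185, -0.983]]
force: [-0.3, 0.2, -0.0]
opening: 0.528
grasp_force: 0.0
```

```bash
python3 - <<'E'
from grip import *
print(rel(T,tcp(.12)),rel(T,tcp(.08)))
E
```

```text
[-0.0052, 0.0169, 0.0011, 4.7079, 3.3175, 14.5923] [-0.0025, 0.0139, 0.0409, 4.7079, 3.3175, 14.5923]
```

In the tool's units: 0.017 m / 0.3 = 0.0567, 0.001 m / 0.3 = 0.0033, 14.6 degrees / 120 = 0.1217.

Call:
{"name": "play_rows", "arguments": {"motion": [[[-0.0067,0.0267,0,0.0167,0.0117,0.05],[-0.0167,0.0533,0,0.0333,0.0233,0.1],[-0.0167,0.0567,0.0033,0.0392,0.0275,0.1217],[-0.0167,0.0567,0.0033,0.0392,0.0275,0.1217],[-0.0167,0.0567,0.0033,0.0392,0.0275,0.1217],[-0.0167,0.0567,0.0033,0.0392,0.0275,0.1217]]]}}

```text
time_s: 7.17
position: [0.6709, -0.0202, 0.3492]
tcp_rot: [[0.138, 0.956, -0.257], [0.99, -0.134, 0.036], [0.0, -0.26, -0.966]]
force: [-0.5, 0.1, 0.5]
opening: 0.961
grasp_force: 0.0
```

```bash
python3 - <<'E'
from grip import *
print(rel(T,tcp(.12)),rel(T,tcp(0)))
for n in('side','top'): k=snap(n,'g_%s.png'%n)
a=cv2.imread('pics/g_side.png')[130:380,240:460]; b=cv2.imread('pics/g_top.png')[110:360,220:440]
cv2.imwrite('pics/g.png',cv2.resize(np.hstack([a,b]),None,fx=1.8,fy=1.8))
E
```

```text
[-0.001, 0.0023, 0.0032, 0.3521, 0.0642, 0.315] [-0.0008, 0.0015, 0.1232, 0.3521, 0.0642, 0.315]
```

View pics/g.png

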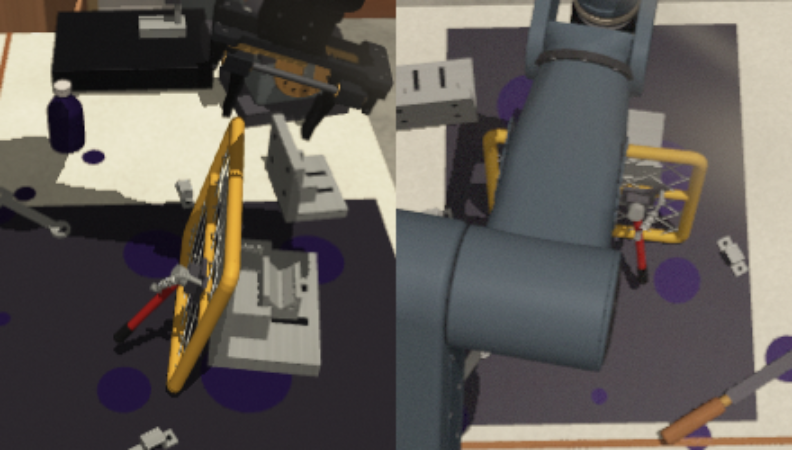

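In the tool's units: 0.121 m / 0.3 = 0.4033, 0.105 m / 0.3 = 0.35, 0.3 degrees / 120 = 0.0025.

Call:
{"name": "play_rows", "arguments": {"motion": [[[-0.0033,0.0067,0.1,0.0025,0,0.0025],[-0.0033,0.005,0.2,0.0025,0,0.0025],[-0.0033,0.005,0.2833,0.0025,0,0.0025],[-0.0033,0.005,0.35,0.0025,0,0.0025],[-0.0033,0.005,0.4033,0.0025,0,0.0025],[-0.0033,0.005,0.4033,0.0025,0,0.0025],[-0.0033,0.005,0.4033,0.0025,0,0.0025]]]}}

```text
time_s: 7.85
position: [0.6415, -0.017, 0.2335]
tcp_rot: [[0.145, 0.955, -0.26], [0.989, -0.14, 0.037], [-0.001, -0.263, -0.965]]
force: [0.2, -0.8, 0.8]
opening: 1.002
grasp_force: 0.0
```

Call:
{"name": "play_rows", "arguments": {"motion": [[[0,0,0,0,0,0],[0,0,0,0,0,0],[0,0,0,0,0,0],[0,0,0,0,0,0],[0,0,0,0,0,0]]], "fingers": 0.03}}

```text
time_s: 8.27
position: [0.6425, -0.0174, 0.2341]
tcp_rot: [[0.145, 0.955, -0.258], [0.989, -0.141, 0.036], [-0.002, -0.261, -0.965]]
force: [-0.3, -0.2, -0.8]
opening: 0.704
grasp_force: 0.0
```

Call:
{"name": "play_rows", "arguments": {"motion": [[[0,0,0,0,0,0],[0,0,0,0,0,0],[0,0,0,0,0,0],[0,0,0,0,0,0],[0,0,0,0,0,0],[0,0,0,0,0,0],[0,0,0,0,0,0]]], "fingers": 0.0}}

```text
time_s: 8.85
position: [0.6418, -0.0174, 0.2334]
tcp_rot: [[0.145, 0.955, -0.26], [0.989, -0.141, 0.036], [-0.002, -0.263, -0.965]]
force: [0.1, 0.8, -0.4]
opening: 0.201
grasp_force: 30.0
```

Call:
{"name": "play_rows", "arguments": {"motion": [[[0,0,0,0,0,0],[0,0,0,0,0,0],[0,0,0,0,0,0],[0,0,0,0,0,0],[0,0,0,0,0,0],[0,0,0,0,0,0],[0,0,0,0,0,0],[0,0,0,0,0,0]]]}}

```text
time_s: 9.52
position: [0.6419, -0.0174, 0.2334]
tcp_rot: [[0.145, 0.955, -0.26], [0.989, -0.141, 0.037], [-0.002, -0.262, -0.965]]
force: [-1.2, -0.6, -0.8]
opening: 0.202
grasp_force: 30.0
```

```bash
python3 - <<'E'
from grip import *
s=bot.read_state(); gy=R[:,1]; Rc=np.array(s['tcp_rot']); p=np.array(s['position'])
print(s['force'],'tilt',np.degrees(np.arctan2(-Rc[:,2]@[np.cos(G['yaw']),np.sin(G['yaw']),0],-Rc[2,2])), 'grip lean',np.degrees(np.arctan2((p-o)@[np.cos(G['yaw']),np.sin(G['yaw']),0],p[2]-o[2])))
for f in (2,4,8,12,15.4):
    Q=Ro.from_rotvec(-np.radians(f)*gy).as_matrix(); print(f,rel(Q@Rc,o+Q@(p-o),s))
E
```

```text
[-1.15782055 -0.59278349 -0.80679307] tilt 15.214862868934762 grip lean 15.49856941657327
2 [-0.0, -0.0081, 0.0001, -2.0, 0.0035, 0.0025]
4 [-0.0, -0.0162, 0.0005, -4.0, 0.0071, 0.005]
8 [-0.0001, -0.0324, 0.0021, -8.0, 0.0141, 0.0099]
12 [-0.0001, -0.0484, 0.0048, -12.0, 0.0212, 0.0149]
15.4 [-0.0001, -0.0619, 0.0081, -15.4, 0.0272, 0.0191]
```

In the tool's units: -0.0324 m / 0.3 = -0.108, -0.0162 m / 0.3 = -0.054, -8 degrees / 120 = -0.0667.

Call:
{"name": "play_rows", "arguments": {"motion": [[[0,-0.0133,0,-0.0083,0,0],[0,-0.027,0.0003,-0.0167,0,0],[0,-0.0407,0.001,-0.025,0,0],[0,-0.054,0.0017,-0.0333,0,0],[0,-0.0677,0.0027,-0.0417,0,0],[0,-0.081,0.004,-0.05,0,0],[0,-0.0947,0.0053,-0.0583,0,0],[0,-0.108,0.007,-0.0667,0,0]]]}}

```text
time_s: 10.18
position: [0.6103, -0.0128, 0.2396]
tcp_rot: [[0.145, 0.982, -0.123], [0.989, -0.145, 0.016], [-0.002, -0.125, -0.992]]
force: [-1.2, -0.6, -2.6]
opening: 0.196
grasp_force: 30.0
```

```bash
python3 - <<'E'
from grip import *
from fit import fit
np.set_printoptions(precision=4,suppress=True)
print(bot.read_state()['force'],bot.read_state()['moment'])
cs=[snap('side'),snap('top')]
print(fit(cs[:1],[.58,-.012,-.1445,.129])); print(fit(cs,[.58,-.008,-.1445,.129]))
s=bot.read_state(); gy=R[:,1]; Rc=np.array(s['tcp_rot']); p=np.array(s['position'])
for f in (2,4,6,7.4):
    Q=Ro.from_rotvec(-np.radians(f)*gy).as_matrix(); print(f,rel(Q@Rc,o+Q@(p-o),s))
E
```

```text
[-1.1648 -0.6052 -2.6362] [-0.2604  0.102   0.0211]
(array([ 0.5749, -0.0198, -0.1477,  0.1632]), np.float64(2.9258931761106655), [1681])
(array([ 0.5682, -0.064 , -0.1549,  0.1494]), np.float64(11.409264614884108), [1681, 610])
2 [-0.0, -0.0081, 0.0001, -2.0, 0.003, 0.0032]
4 [-0.0, -0.0162, 0.0006, -4.0, 0.0061, 0.0065]
6 [-0.0, -0.0243, 0.0013, -6.0, 0.0091, 0.0097]
7.4 [-0.0, -0.03, 0.0019, -7.4, 0.0113, 0.012]
```

In the tool's units: -0.0298 m / 0.3 = -0.0993, -0.0243 m / 0.3 = -0.081, -7.4 degrees / 120 = -0.0617.

Call:
{"name": "play_rows", "arguments": {"motion": [[[0,-0.0133,0,-0.0083,0,0],[0,-0.027,0.0003,-0.0167,0,0],[0,-0.0407,0.001,-0.025,0,0],[0,-0.054,0.002,-0.0333,0,0],[0,-0.0677,0.003,-0.0417,0,0],[0,-0.081,0.0043,-0.05,0,0],[0,-0.0947,0.0057,-0.0583,0,0],[0,-0.0993,0.0063,-0.0617,0,0]]]}}

```text
time_s: 10.95
position: [0.5804, -0.0083, 0.2417]
tcp_rot: [[0.145, 0.989, 0.002], [0.989, -0.145, -0.002], [-0.002, 0.003, -1.0]]
force: [-1.7, -1.0, -1.2]
opening: 0.201
grasp_force: 30.0
```

```bash
cat > chk.py <<'E'
from grip import *
from fit import fit,yellow,MOD
np.set_printoptions(precision=4,suppress=True)
s=bot.read_state(); print(s['force'],s['moment'],s['position'],s['tcp_rot'][:,2],s['grasp_force'])
cs=[snap('side'),snap('top')]
ims=[]
R3,o3=guard(G['o'],G['yaw'],0)
for c in cs:
    im=cv2.cvtColor(c['frame'],cv2.COLOR_RGB2BGR).copy(); x,y=proj(c,o3+[0,0,.1])[0].astype(int)
    a=cv2.resize(im[y-90:y+90,x-65:x+65],None,fx=3,fy=3,interpolation=cv2.INTER_CUBIC)
    for q in proj(c,MOD@R3.T+o3)[::2]: cv2.circle(a,tuple(((q-[x-65,y-90])*3).astype(int)),1,(255,0,0),-1)
    ims.append(a)
E
python3 - <<'E'
from chk import *
cv2.imwrite('pics/up.png',np.hstack(ims))
for n in('side','top'):print([(np.round(d['at'],3),round(d['confidence'],2)) for d in finder.recognise(n,'guard')+finder.recognise(n,'kickstand')])
E
```

```text
[-1.6705 -1.0214 -1.1979] [-0.2309  0.3412  0.0098] [ 0.5804 -0.0083  0.2417] [ 0.0025 -0.0022 -1.    ] 29.999691545963287
[(array([ 0.565, -0.089,  0.153]), 0.66), (array([ 0.509, -0.084,  0.082]), 0.51)]
[(array([ 0.562, -0.081,  0.152]), 0.64), (array([ 0.516, -0.074,  0.106]), 0.6)]
```

View pics/up.png

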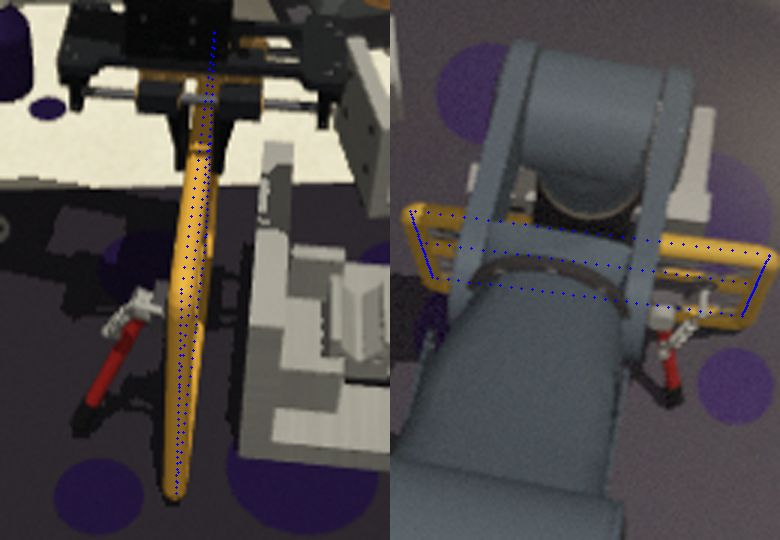

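Overlay of an upright guard matches: bottom near end (176,492), near top corner (200,150) in the side view, top pipe along (410,210)–(770,255) in the top view. A numeric check of lean and position, with the same fit done on the first pictures.

```bash
python3 - <<'E'
from fit import *
np.set_printoptions(precision=4,suppress=True)
cs=[snap('side'),snap('top')]
old=[dict(c,frame=cv2.cvtColor(cv2.imread(f'pics/{n}0.png'),cv2.COLOR_BGR2RGB)) for c,n in zip(cs,('side','top'))]
def f1(cs,p0):
    ys=[]
    for c in cs:
        m=cv2.inRange(cv2.cvtColor(c['frame'],cv2.COLOR_RGB2HSV),(17,130,60),(30,255,255))
        R,o=guard([p0[0],p0[1],.009],p0[2],p0[3]); q=cKDTree(proj(c,MOD@R.T+o))
        y=np.argwhere(m)[:,::-1].astype(float); ys.append(y[q.query(y)[0]<6])
    def r(p):
        R,o=guard([p[0],p[1],.009],p[2],p[3]); W=MOD@R.T+o
        return np.concatenate([cKDTree(proj(c,W)).query(y)[0] for c,y in zip(cs,ys)])
    s=least_squares(r,p0,loss='soft_l1',diff_step=1e-4,x_scale=[.01,.01,.05,.05]); return s.x,np.sqrt(np.mean(r(s.x)**2)),[len(y) for y in ys]
print(f1(old,[.5804,-.008,-.1445,.2688])); print(f1(cs,[.5804,-.008,-.1445,1e-3])); print(f1(cs,[.5804,-.008,-.1445,.03]))
E
```

```text
(array([ 0.5802, -0.0074, -0.1439,  0.2699]), np.float64(2.0616470740237856), [2243, 2451])
(array([ 0.5799, -0.0074, -0.1587, -0.0043]), np.float64(1.8564720719219587), [1432, 971])
(array([ 0.58  , -0.0073, -0.1571,  0.0012]), np.float64(1.801853941732965), [1286, 971])
```

Call:
{"name": "play_rows", "arguments": {"motion": [[[0,0,0,0,0,0],[0,0,0,0,0,0],[0,0,0,0,0,0],[0,0,0,0,0,0],[0,0,0,0,0,0],[0,0,0,0,0,0]]]}}

```text
time_s: 11.85
position: [0.5811, -0.0084, 0.2416]
tcp_rot: [[0.145, 0.989, 0.003], [0.989, -0.145, -0.002], [-0.002, 0.004, -1.0]]
force: [-0.5, -2.0, -2.4]
opening: 0.197
grasp_force: 30.0
```

```bash
python3 -c "
from rig import bot
s=bot.read_state(); print(s['force'],s['grasp_force'],s['time_s']); print(bot.hand_in())"
```

```text
[-0.526362   -2.04336936 -2.44592645] 29.999459087848663 11.85
the job is handed in; nothing more can be done
None
```

The kickstand is fully down, and the guard stands upright within about 0.005 rad by camera fit, its bottom pipe on the bench where it was; the gripper still holds it by the top pipe at 30 N, and the job was handed in at about 12 s.

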